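Load the slide scanner from the drawer

ROBOT

A 7-joint arm with a two-finger parallel gripper is mounted at the origin on the work surface. World frame = base frame: x ahead of the robot, y to its left, z up, the work surface at z = 0. Lengths are in m, angles in rad, forces in N, time in s.
With the tool pointing down it reaches from about 0.4 to 0.85 m from the base axis. Payload 10.4 kg.
Tool frame: the origin (TCP) lies at the very end of the fingers, on their centre line; the grasp point (between the pads) lies 19 mm behind it; z points along the fingers, y is the line along which they close (so a half turn about z gives the same grasp; the last joint's range is limited). The gripper opens to 85 mm and grips with 20 to 120 N. Pads are 22 mm wide; open, the fingers measure 114 mm over their backs; the gripper's body (76 mm by 85 mm) begins 54 mm behind the grasp point. The pads swing forward as they close: fully open they stand 13 mm farther back than shut.
Start: joints at [-1.198, 0.332, -0.065, 1.46, 0.022, 1.35, -0.088], TCP at [0.241, 0.577, 0.231] pointing down, gripper open.
Joint ranges: [-2.6, 2.6], [-0.5, 2.12], [-1.47, 1.34], [0.16, 2.42], [-1.27, 4.41], [0.06, 2.06], [-2.6, 2.6]. Speed limits (rad/s): [2.22, 2.22, 2.79, 2.79, 3.14, 3.14, 3.14].

INTERFACE

Orientations are given as a unit quaternion [x, y, z, w].
In Python, from workcell import * gives the robot as it stands. The module is installed in compiled form; this text tells all that it offers.
- The arm moves only by the tool carry_out, never from a script. Its argument "motion" is a list of rows, each an object with "xyz": the shift along the tool's x, y, z in m, a list of three; "angular": the turn, a rotation vector about the tool's x, y, z in degrees, a list of three. A call has 1 to 12 rows; each row is the pose to reach, as a shift and turn from the pose commanded when the call began, along the tool's axes at that moment; what a row does not reach only later rows make up. A row lasts 1/10 s, in which the tool goes at most 50 mm and 8.59 degrees, less where a joint would pass 70% of its speed; a pose out of reach is approached as far as the arm can. A call with a gripper value outside its range is refused whole. "hand" is the opening, from 0 (shut) to 1 (fully open), set as the call begins (left out, the last holds). The fingers move at their own pace and stop on an object; "grip_force" is the grip in N (left out, the last holds). Time passes only in rows, so rows that repeat a pose let the fingers close. It gives the time, the measured TCP pose, the force, the opening and the grip force at its end, in the units of the state.
- get_obs(): the state, without advancing time (a new reading comes with each control period).
- camera(name): name is "scene" or "top"; returns a dict with "img" (420x560x3 uint8, red, green, blue), "fx", "fy", "cx", "cy" (pixels), "extrinsics" (4x4, takes a point from camera to world coordinates). Camera axes: x right, y up, looking along -z (the intrinsics and any distortion apply to the point x, -y, -z); pixel columns grow to the right and rows downward; lengths in m; the calibration is good to about 2 mm. A picture is of the moment at which its call begins. There is no depth.
- hand_in(): hands the job in; it is judged then, once.
The state is a dict: "clock": time; "joint_pos": joint angles; "joint_velocities": joint speeds; "tau": joint torques, N m; "position": TCP position; "ee_rot": TCP orientation; "ft_force": force on the tool from outside, world axes, zero at the start; "torque": the same for the moment, N m; "grip_width": opening from 0.0 (shut) to 1.0 (fully open); "grasp_force": force on a finger pad.
Only numpy, scipy, OpenCV 4.12 (cv2) and the standard library are available. Lean on these libraries where they do the work, as an engineer would, in place of code of your own. Each camera call takes 0.05 s, during which the arm holds its last target. There are 200 camera calls.

TASK

Pull the drawer open and move every slide rack you find in it into the aluminium carrier tray on the bench, each standing upright flat on the tray's floor. Then slide the loaded tray fully home, up to the stop, into whichever of the scanner dock's two bays is empty, and leave the drawer completely shut. Do not disturb the tray that is already docked, the bottle, the lens case or the dishes.

Things in the scene. Friction and masses are not known exactly. Their poses are not given: they have to be found in the camera images.
- cabinet: Low grey steel drawer cabinet fixed to the bench, 260 mm deep (x), 290 wide (y), 110 high, with one drawer behind a cream front that faces the robot. Origin: centre of its underside; its -x is the way the drawer opens.
- drawer (a joint): How far the drawer is pulled out along the cabinet's -x, in m: 0 shut, 0.18 at the stop; about 1 N of friction, stays where left; may start up to 0.02 open. Inside 215 mm deep, 254 wide, floor 22 mm above the bench, side walls 24 mm above that floor; the front panel is 15 mm thick and reaches 105 mm above the bench.
- drawer_handle (a point): Middle of the drawer's steel bar handle (120 mm long along y, about 10 mm thick), 35 mm in front of the drawer's front and 80 mm above the bench; moves with the drawer, axes as the cabinet's.
- tray: Carrier tray, loose aluminium, 300 g, slick underneath, flat on the bench before the dock, handle end (-x) to the robot. Base plate 170 (x) x 126 x 6 mm; 4 mm walls to 22 mm high enclose a floor of 162 x 100 mm: four racks fit, fins along x, 80 mm apart along x and 48 along y. The base sticks out 9 mm beyond the long walls as a flange. Origin: centre of underside; +x: nose that enters a bay.
- tray_handle (a point): Middle of the tray's bar handle: round bar 10 mm thick, 80 mm long along the tray's y, 38 mm behind the tray's rear end, 50 mm above the underside. Axes as the tray's.
- dock: Scanner loading dock, fixed: two open-topped bays between light grey rails. Origin: middle of its mouth at bench level; x into the bays. Bays 132 mm wide, no floor; rails 14 mm high, lips (underside at 10 mm) reach 6 mm over the tray's flange, so a tray only slides in. Outer rails flare over 30 mm before the mouth; middle one has an 8 mm round nose. A 30 mm high stop lies 170 mm behind the mouth.
- bay_left_mouth (a point): Middle of the mouth of the left (+y) bay, at bench level; axes as the dock's.
- bay_left_home (a point): Where the tray's origin lies when the tray is fully home in the left (+y) bay (nose against the stop, rear end level with the mouth), 85 mm behind the mouth; axes as the dock's.
- bay_right_mouth (a point): Middle of the mouth of the right (-y) bay, at bench level; axes as the dock's.
- bay_right_home (a point): Where the tray's origin lies when the tray is fully home in the right (-y) bay (nose against the stop, rear end level with the mouth), 85 mm behind the mouth; axes as the dock's.
- parked_left: An aluminium tray like the carrier tray, holding three slide racks, already parked at home in the left bay (None if that bay is empty: exactly one of the two parked trays is present). Origin: centre of its underside. Not to be moved.
- parked_right: An aluminium tray like the carrier tray, holding three slide racks, already parked at home in the right bay (None if that bay is empty: exactly one of the two parked trays is present). Origin: centre of its underside. Not to be moved.
- rack1: White slide rack, loose, 100 g: box 70 (x) x 40 x 30 mm high with glass slides and one upright grey grip fin along its middle: 50 mm long (x), 10 mm thick (y), 30 to 60 mm above the underside. Origin: centre of underside, z up. 2 to 4 racks are present (else None), all alike, upright in the shut drawer just behind its front, side by side about 60 mm apart, fins roughly along the slide.
- rack2: Another slide rack, exactly like rack1 (None if absent).
- rack3: Another slide rack, exactly like rack1 (None if absent).
- rack4: Another slide rack, exactly like rack1 (None if absent).
- oil_bottle: Bystander: amber bottle, 60 mm across, 120 mm tall, on the bench right of the dock. Origin: centre of its underside.
- lens_case: Bystander: black round lens case, 58 mm across, 70 mm tall, on the bench right of the dock. Origin: centre of its underside.
- dishes: Bystander: stack of three clear dishes, 92 mm across, 42 mm high, on top of the cabinet. Origin: centre of its underside.
Mind the look-alikes: they are no part of the job. What is shaped like the tray but orange is not meant.

How it is judged:
On the way, in this order (a step that is already met when the one before it is completed fails the run):
1. the drawer is pulled open at least 100 mm (value of joint drawer above 0.1 m), for 0.2 s.
2. every rack stands on the tray's floor while the tray is still outside the bays (x of rack1 in the frame of tray between -0.055 and 0.055 m and y of rack1 in the frame of tray between -0.04 and 0.04 m and z of rack1 in the frame of tray between 0.001 and 0.011 m and angle between each of rack1, rack2, rack3, rack4's own z axis and vertical below 0.12 rad and x of rack2 in the frame of tray between -0.055 and 0.055 m and y of rack2 in the frame of tray between -0.04 and 0.04 m and z of rack2 in the frame of tray between 0.001 and 0.011 m and x of rack3 in the frame of tray between -0.055 and 0.055 m and y of rack3 in the frame of tray between -0.04 and 0.04 m and z of rack3 in the frame of tray between 0.001 and 0.011 m and x of rack4 in the frame of tray between -0.055 and 0.055 m and y of rack4 in the frame of tray between -0.04 and 0.04 m and z of rack4 in the frame of tray between 0.001 and 0.011 m and x of tray in the frame of dock below 0 m), for 0.2 s.
3. the loaded tray is home in a bay (((horizontal distance between tray and bay_left_home below 0.01 m and angle between the x axis of tray and the x axis of dock, either way round below 0.06 rad and angle between tray's own z axis and vertical below 0.05 rad) or (horizontal distance between tray and bay_right_home below 0.01 m and angle between the x axis of tray and the x axis of dock, either way round below 0.06 rad and angle between tray's own z axis and vertical below 0.05 rad)) and x of rack1 in the frame of tray between -0.055 and 0.055 m and y of rack1 in the frame of tray between -0.04 and 0.04 m and z of rack1 in the frame of tray between 0.001 and 0.011 m and angle between each of rack1, rack2, rack3, rack4's own z axis and vertical below 0.12 rad and x of rack2 in the frame of tray between -0.055 and 0.055 m and y of rack2 in the frame of tray between -0.04 and 0.04 m and z of rack2 in the frame of tray between 0.001 and 0.011 m and x of rack3 in the frame of tray between -0.055 and 0.055 m and y of rack3 in the frame of tray between -0.04 and 0.04 m and z of rack3 in the frame of tray between 0.001 and 0.011 m and x of rack4 in the frame of tray between -0.055 and 0.055 m and y of rack4 in the frame of tray between -0.04 and 0.04 m and z of rack4 in the frame of tray between 0.001 and 0.011 m), for 0.2 s.
At the end, for the whole second after the job is handed in: The tray lies flat within 10 mm of home in one of the bays and aligned with it within 0.06 rad; every rack present stands upright on the tray's floor (tilt under 0.12 rad); the drawer is shut to within 10 mm; all at rest (all of step 3 and linear speed of each of rack1, rack2, rack3, rack4, tray below 0.01 m/s and value of joint drawer below 0.01 m); the robot touches nothing.
It fails at once if parked left moved more than 20 mm (distance of parked_left from where it was at the start of the episode above 0.02 m).
It fails at once if parked right moved more than 20 mm (distance of parked_right from where it was at the start of the episode above 0.02 m).
It fails at once if oil bottle moved more than 20 mm (distance of oil_bottle from where it was at the start of the episode above 0.02 m).
It fails at once if lens case moved more than 20 mm (distance of lens_case from where it was at the start of the episode above 0.02 m).
It fails at once if dishes moved more than 20 mm (distance of dishes from where it was at the start of the episode above 0.02 m).
Of parked_left, parked_right only 1 to 1 are there at a start; the rules pass over those that are not, and their reading is None.
Of rack1, rack2, rack3, rack4 only 2 to 4 are there at a start; the rules pass over those that are not, and their reading is None.
At some moment in a run one of rack1, rack2, rack3, rack4, tray may be knocked a few centimetres aside while the robot is not near it.
It also fails if it takes over 210 s, if anything falls off the work surface, if the arm or the gripper's body presses on something with over 40 N, if the wrist force passes 120 N, or if a joint passes its speed limit or range.

## Working session

There is one attempt and no reset: what is moved stays moved. The work goes in short steps, Python scripts to look and compute and a tool call to move; the robot and the scene stay as the last step left them, time stands still between calls to the robot, and variables do not carry over. Pictures are saved under pics/ and viewed, at most 14 in all, crops included, and the job is handed in when it is done.

Besides the shell and the picture viewer there is one more tool, called after "Call:" as name(argument=value, ...) on one line, values as JSON. carry_out: Moves the arm, as the interface text tells. Its arguments: {"type":"object","properties":{"motion":{"type":"array"},"hand":{"type":"number"},"grip_force":{"type":"number"}},"required":["motion"]}

```bash
mkdir -p pics
cat > h.py <<'E'
from workcell import *
import numpy as np, cv2
from scipy.spatial.transform import Rotation as R
def snap(n,f):
    c=camera(n); cv2.imwrite('pics/'+f,c['img'][:,:,::-1]); np.save('pics/'+n+'.npy',c,allow_pickle=True); return c
def last(n): return np.load('pics/'+n+'.npy',allow_pickle=True).item()
def pix2w(c,u,v,z):
    d=np.array([(u-c['cx'])/c['fx'],-(v-c['cy'])/c['fy'],-1]); E=np.array(c['extrinsics'])
    d=E[:3,:3]@d; o=E[:3,3]; return o+d*(z-o[2])/d[2]
def w2pix(c,p):
    E=np.array(c['extrinsics']); q=E[:3,:3].T@(np.array(p)-E[:3,3])
    return c['cx']+c['fx']*q[0]/-q[2], c['cy']-c['fy']*q[1]/-q[2]
def rel(p,yaw=None):
    "world target -> shift in tool axes; measured pose"
    o=get_obs(); r=R.from_quat(o['ee_rot']); return r.inv().apply(np.array(p)-o['position'])
E
python3 - <<'E'
from h import *
for n in('top','scene'):
    c=snap(n,n+'0.png'); print({k:np.round(c[k],3).tolist() for k in c if k!='img'})
o=get_obs(); print({k:np.round(o[k],3).tolist() for k in o}); print(R.from_quat(o['ee_rot']).as_matrix().round(3))
E
```

```text
{'fx': 400.157, 'fy': 400.157, 'cx': 274.718, 'cy': 210.147, 'extrinsics': [[-0.003, 0.982, -0.187, 0.281], [-1.0, -0.003, -0.001, -0.129], [-0.002, 0.187, 0.982, 1.32], [0.0, 0.0, 0.0, 1.0]]}
{'fx': 474.294, 'fy': 474.294, 'cx': 278.43, 'cy': 205.923, 'extrinsics': [[-0.296, -0.536, 0.79, 1.567], [0.955, -0.155, 0.253, 0.23], [-0.013, 0.83, 0.558, 0.873], [0.0, 0.0, 0.0, 1.0]]}
{'clock': 0.1, 'joint_pos': [-1.198, 0.333, -0.065, 1.461, 0.022, 1.35, -0.089], 'joint_velocities': [0.0, -0.001, 0.002, -0.001, -0.0, -0.001, -0.001], 'tau': [0.002, -62.674, 0.049, -39.243, 0.016, 0.007, -0.0], 'position': [0.241, 0.576, 0.231], 'ee_rot': [0.197, 0.98, -0.001, -0.0], 'ft_force': [-0.874, 0.102, 0.075], 'torque': [-0.03, 0.003, -0.024], 'grasp_force': 0.0, 'grip_width': 1.002}
[[-0.923  0.386 -0.   ]
 [ 0.386  0.923 -0.001]
 [-0.    -0.001 -1.   ]]
```

View pics/top0.png

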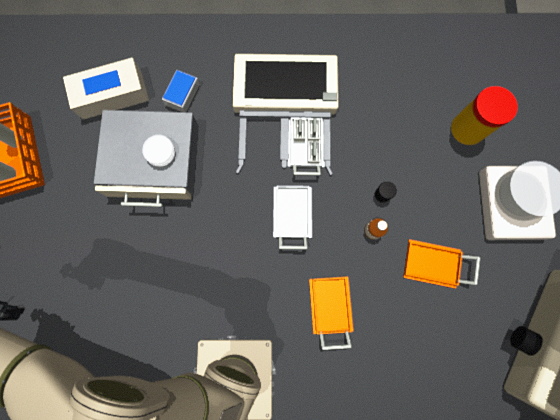

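View pics/scene0.png

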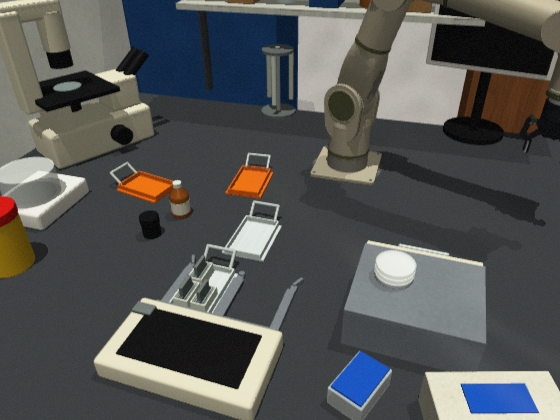

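Top view: the cabinet is at (145,150), with its handle at (141,203). Tray candidates are the silver one at (292,213), the orange ones at (331,305) and (433,264), and the parked silver one at (305,142). The silver loose tray at (292,213) is the right one, because it is aluminium and sits before the dock. The right bay is occupied, so the left bay (around (262,140)) is the empty one. I'll confirm this in an enlarged crop.

Run:
```python
from h import *
c=last('top'); im=c['img'][90:260,90:350,::-1]
cv2.imwrite('pics/crop1.png',cv2.resize(im,None,fx=3,fy=3,interpolation=cv2.INTER_CUBIC))
```

```text
(no output)
```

View pics/crop1.png

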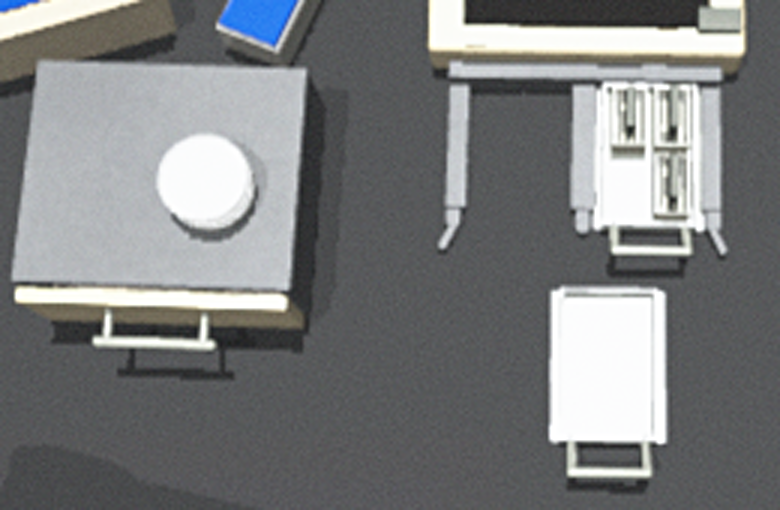

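Run:
```python
from h import *
c=last('top')
def P(n,pts,z):
    print(n,[np.round(pix2w(c,90+(x-1)/3,90+(y-1)/3,z)[:2],4).tolist() for x,y in pts])
P('cab',[(38,62),(307,70),(13,282),(291,290)],.11)
P('fronttop',[(14,290),(287,296),(14,306),(287,310)],.105)
P('handle',[(95,342),(214,346)],.08)
P('tray',[(550,441),(665,442),(553,289),(664,291)],.006)
P('trayH',[(569,473),(651,473)],.05)
P('parkH',[(612,249),(690,251)],.05)
P('leftrail',[(468,86),(467,207),(449,86),(447,207)],.014)
P('midrail',[(574,86),(572,208),(595,86),(593,208)],.014)
P('rightrail',[(702,86),(703,207),(720,86),(721,207)],.014)
P('stop',[(450,80),(720,82)],.03)
```

```text
cab [[0.841, 0.4291], [0.8309, 0.1388], [0.5966, 0.4361], [0.5872, 0.1467]]
fronttop [[0.5893, 0.4367], [0.5821, 0.1517], [0.5722, 0.4353], [0.5671, 0.1511]]
handle [[0.5389, 0.3582], [0.5343, 0.2323]]
tray [[0.4417, -0.1213], [0.4402, -0.2477], [0.6138, -0.1249], [0.6112, -0.25]]
trayH [[0.4022, -0.1415], [0.402, -0.2283]]
parkH [[0.6476, -0.1898], [0.6451, -0.2753]]
leftrail [[0.8541, -0.0271], [0.7079, -0.0276], [0.8542, -0.0051], [0.708, -0.0049]]
midrail [[0.8537, -0.1498], [0.7064, -0.1467], [0.8536, -0.1741], [0.7063, -0.1706]]
rightrail [[0.8532, -0.298], [0.7071, -0.2954], [0.8532, -0.3188], [0.7071, -0.3158]]
stop [[0.8545, -0.0077], [0.851, -0.3166]]
```

Call:
carry_out(motion=[{"xyz": [-0.382,-0.145,0.07],"angular": [0,0,69]},{"xyz": [-0.382,-0.145,0.07],"angular": [0,0,69]},{"xyz": [-0.382,-0.145,0.07],"angular": [0,0,69]},{"xyz": [-0.382,-0.145,0.07],"angular": [0,0,69]},{"xyz": [-0.382,-0.145,0.07],"angular": [0,0,69]},{"xyz": [-0.382,-0.145,0.07],"angular": [0,0,69]},{"xyz": [-0.382,-0.145,0.07],"angular": [0,0,69]},{"xyz": [-0.382,-0.145,0.07],"angular": [0,0,69]},{"xyz": [-0.382,-0.145,0.07],"angular": [0,0,69]},{"xyz": [-0.382,-0.145,0.07],"angular": [0,0,69]},{"xyz": [-0.382,-0.145,0.07],"angular": [0,0,69]},{"xyz": [-0.382,-0.145,0.07],"angular": [0,0,69]}], hand=0.3, grip_force=60)

```text
clock: 1.3
position: [0.5363, 0.2975, 0.1614]
ee_rot: [0.716, 0.698, 0.0, -0.001]
ft_force: [-0.4, 0.7, -0.2]
grip_width: 0.297
grasp_force: 0.0
```

```bash
cat > st.py <<'E'
from h import *
import sys
def st(*targets):
    o=get_obs(); r=R.from_quat(o['ee_rot']); m=r.as_matrix()
    print('t',round(o['clock'],2),'pos',np.round(o['position'],4),'yang',round(np.degrees(np.arctan2(m[1,1],m[0,1])),2),'tilt',round(np.degrees(np.arccos(-m[2,2])),2),'g',round(o['grip_width'],3),round(o['grasp_force'],1),'F',np.round(o['ft_force'],1))
    for t in targets: print('rel',np.round(rel(t),4))
if __name__=='__main__': st(*[list(map(float,a.split(','))) for a in sys.argv[1:]])
E
python3 st.py .5366,.2953,.061
```

```text
t 1.3 pos [0.5363 0.2975 0.1614] yang -1.48 tilt 0.06 g 0.297 0.0 F [-0.4  0.7 -0.2]
rel [-0.0023  0.0004  0.1004]
```

Call:
carry_out(motion=[{"xyz": [0,0,0.04]},{"xyz": [0,0,0.08]},{"xyz": [0,0,0.1]},{"xyz": [0,0,0.1]}])

```text
validation failed for argument at $.mo...
```

Call:
carry_out(motion=[{"xyz": [0,0,0]},{"xyz": [0,0,0]},{"xyz": [0,0,0]},{"xyz": [0,0,0]},{"xyz": [0,0,0]}], hand=0)

```text
validation failed for argument at $.mo...
```

Call:
carry_out(motion=[{"xyz": [0,-0.01,0]},{"xyz": [0,-0.025,0]},{"xyz": [0,-0.04,0]},{"xyz": [0,-0.06,0]},{"xyz": [0,-0.08,0]},{"xyz": [0,-0.1,0]},{"xyz": [0,-0.12,0]},{"xyz": [0,-0.14,0]},{"xyz": [0,-0.155,0]},{"xyz": [0,-0.165,0]},{"xyz": [0,-0.17,0]},{"xyz": [0,-0.17,0]}])

```text
validation failed for argument at $.mo...
```

```bash
python3 st.py
```

```text
t 1.3 pos [0.5363 0.2975 0.1614] yang -1.48 tilt 0.06 g 0.297 0.0 F [-0.4  0.7 -0.2]
```

Each row needs `angular`.

Call:
carry_out(motion=[{"xyz": [0,0,0.04],"angular": [0,0,0]},{"xyz": [0,0,0.08],"angular": [0,0,0]},{"xyz": [0,0,0.1],"angular": [0,0,0]},{"xyz": [0,0,0.1],"angular": [0,0,0]}])

```text
clock: 1.7
position: [0.5373, 0.2969, 0.061]
ee_rot: [0.717, 0.698, 0.0, 0.0]
ft_force: [-0.5, 0.0, 0.2]
grip_width: 0.297
grasp_force: 0.0
```

Call:
carry_out(motion=[{"xyz": [0,0,0],"angular": [0,0,0]},{"xyz": [0,0,0],"angular": [0,0,0]},{"xyz": [0,0,0],"angular": [0,0,0]},{"xyz": [0,0,0],"angular": [0,0,0]},{"xyz": [0,0,0],"angular": [0,0,0]}], hand=0)

```text
clock: 2.2
position: [0.5373, 0.297, 0.0617]
ee_rot: [0.717, 0.697, 0.001, -0.001]
ft_force: [-1.2, 5.0, 0.4]
grip_width: 0.11
grasp_force: 58.5
```

Call:
carry_out(motion=[{"xyz": [0,-0.01,0],"angular": [0,0,0]},{"xyz": [0,-0.025,0],"angular": [0,0,0]},{"xyz": [0,-0.04,0],"angular": [0,0,0]},{"xyz": [0,-0.06,0],"angular": [0,0,0]},{"xyz": [0,-0.08,0],"angular": [0,0,0]},{"xyz": [0,-0.1,0],"angular": [0,0,0]},{"xyz": [0,-0.12,0],"angular": [0,0,0]},{"xyz": [0,-0.14,0],"angular": [0,0,0]},{"xyz": [0,-0.155,0],"angular": [0,0,0]},{"xyz": [0,-0.165,0],"angular": [0,0,0]},{"xyz": [0,-0.17,0],"angular": [0,0,0]},{"xyz": [0,-0.17,0],"angular": [0,0,0]}])

```text
clock: 3.4
position: [0.3668, 0.3033, 0.0617]
ee_rot: [0.717, 0.698, 0.002, -0.001]
ft_force: [-1.0, 13.0, -6.8]
grip_width: 0.105
grasp_force: 58.9
```

```bash
python3 st.py
```

```text
t 3.4 pos [0.3668 0.3033 0.0617] yang -1.54 tilt 0.23 g 0.105 58.9 F [-1.  13.  -6.8]
```

Call:
carry_out(motion=[{"xyz": [0,0,0],"angular": [0,0,0]},{"xyz": [0,0,0],"angular": [0,0,0]},{"xyz": [0,0,0],"angular": [0,0,0]}], hand=0.3)

```text
clock: 3.7
position: [0.3678, 0.2999, 0.0612]
ee_rot: [0.718, 0.696, -0.0, 0.0]
ft_force: [-0.2, -0.2, 0.5]
grip_width: 0.299
grasp_force: 0.0
```

Call:
carry_out(motion=[{"xyz": [0,0,-0.05],"angular": [0,0,0]},{"xyz": [0,0,-0.1],"angular": [0,0,0]},{"xyz": [-0.05,0,-0.14],"angular": [0,0,-8]},{"xyz": [-0.1,0,-0.14],"angular": [0,0,-16]},{"xyz": [-0.15,0,-0.14],"angular": [0,0,-24]},{"xyz": [-0.2,0,-0.14],"angular": [0,0,-32]},{"xyz": [-0.25,0,-0.14],"angular": [0,0,-40]},{"xyz": [-0.25,0,-0.14],"angular": [0,0,-48]},{"xyz": [-0.25,0,-0.14],"angular": [0,0,-56]},{"xyz": [-0.25,0,-0.14],"angular": [0,0,-64]},{"xyz": [-0.25,0,-0.14],"angular": [0,0,-72]},{"xyz": [-0.25,0,-0.14],"angular": [0,0,-80]}], hand=0.35)

```text
clock: 4.9
position: [0.3602, 0.0501, 0.2011]
ee_rot: [0.099, 0.995, -0.0, -0.0]
ft_force: [-0.5, -0.2, -1.1]
grip_width: 0.347
grasp_force: 0.0
```

Run:
```python
from st import *
st(); c=snap('top','top1.png')
cv2.imwrite('pics/crop2.png',cv2.resize(c['img'][140:300,90:350,::-1],None,fx=3,fy=3,interpolation=cv2.INTER_CUBIC))
```

```text
t 4.9 pos [0.3602 0.0501 0.2011] yang 78.59 tilt 0.02 g 0.347 0.0 F [-0.5 -0.2 -1.1]
```

View pics/crop2.png

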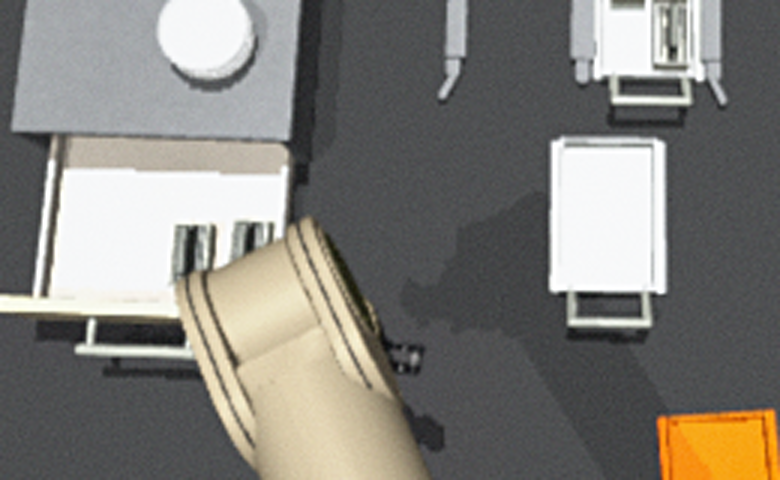

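The crop shows the open drawer with two racks, at about (193,255) and (252,240), partly hidden by the arm. I'll move clear to the right and measure.

Call:
carry_out(motion=[{"xyz": [0,-0.05,0],"angular": [0,0,-8]},{"xyz": [0,-0.1,0],"angular": [0,0,-9.5]},{"xyz": [0,-0.15,0],"angular": [0,0,-9.5]},{"xyz": [0,-0.2,0],"angular": [0,0,-9.5]},{"xyz": [0,-0.25,0],"angular": [0,0,-9.5]},{"xyz": [0,-0.25,0],"angular": [0,0,-9.5]}])

```text
clock: 5.55
position: [0.3078, -0.1995, 0.2015]
ee_rot: [0.025, 1.0, 0.0, 0.0]
ft_force: [0.3, 1.8, 0.5]
grip_width: 0.353
grasp_force: 0.0
```

Run:
```python
from st import *
st(); c=snap('top','top2.png')
cv2.imwrite('pics/crop3.png',cv2.resize(c['img'][170:270,90:210,::-1],None,fx=6,fy=6,interpolation=cv2.INTER_CUBIC))
```

```text
t 5.55 pos [ 0.3078 -0.1995  0.2015] yang 87.11 tilt 0.06 g 0.353 0.0 F [0.3 1.8 0.5]
```

View pics/crop3.png

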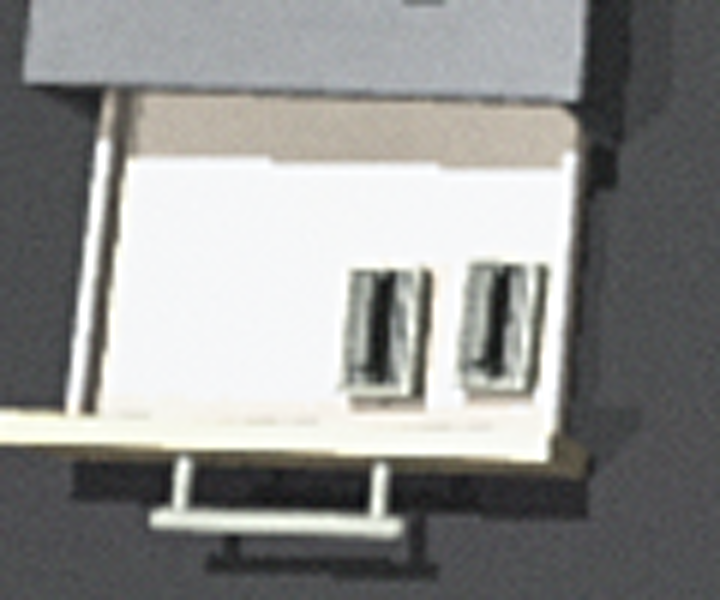

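Run:
```python
from h import *
c=last('top')
q=lambda x,y:(90+(x-2.5)/6,170+(y-2.5)/6)
for n,cs in dict(A=[(350,268),(426,270),(345,392),(415,398)],B=[(468,262),(546,264),(461,388),(531,395)]).items():
    w=np.array([pix2w(c,*q(*p),.052)[:2] for p in cs]); m=w.mean(0)
    print(n,w.round(4).tolist(),m.round(4)); 
    for z in(.052,.082):
      for dx in(-.025,.025):
        u,v=w2pix(c,[m[0]+dx,m[1]-dx*.05,z]); print((u-90)*6+2.5,(v-170)*6+2.5)
for p in((150,518),(402,528)): print(pix2w(c,*q(*p),.08))
```

```text
A [[0.5097, 0.2811], [0.5085, 0.2403], [0.4428, 0.28], [0.4395, 0.2426]] [0.4751 0.261 ]
379.12627415853285 378.1809508575106
388.864919378226 285.5311814375832
361.75453931915297 370.5762970718926
371.8505773990639 275.81109731526476
B [[0.5128, 0.2179], [0.5116, 0.176], [0.4447, 0.2184], [0.4409, 0.181]] [0.4775 0.1983]
497.06456863086896 373.386994438286
505.9442252321269 280.79944425098796
482.48275380036387 365.67147207405026
491.678837805439 270.9714140770154
[0.37421097 0.36763724 0.08      ]
[0.36873958 0.23760773 0.08      ]
```

Call:
carry_out(motion=[{"xyz": [-0.149,0.406,0],"angular": [0,0,-1]},{"xyz": [-0.149,0.406,0],"angular": [0,0,-1]},{"xyz": [-0.149,0.406,0],"angular": [0,0,-1]},{"xyz": [-0.149,0.406,0],"angular": [0,0,-1]},{"xyz": [-0.149,0.406,0],"angular": [0,0,-1]},{"xyz": [-0.149,0.406,0],"angular": [0,0,-1]},{"xyz": [-0.149,0.406,0],"angular": [0,0,-1]},{"xyz": [-0.149,0.406,0],"angular": [0,0,-1]},{"xyz": [-0.149,0.406,0],"angular": [0,0,-1]},{"xyz": [-0.149,0.406,0],"angular": [0,0,-1]},{"xyz": [-0.149,0.406,0],"angular": [0,0,-1]},{"xyz": [-0.149,0.406,0],"angular": [0,0,-1]}])

```text
clock: 6.8
position: [0.4735, 0.2052, 0.201]
ee_rot: [0.011, 1.0, -0.0, -0.0]
ft_force: [0.3, 0.0, -0.2]
grip_width: 0.349
grasp_force: 0.0
```

```bash
python3 st.py .4775,.198,.056
python3 - <<'E'
from h import *
c=snap('scene','scene1.png')
for n,p in dict(A=(.475,.261,.082),B=(.4775,.198,.082)).items(): print(n,w2pix(c,p))
E
```

```text
t 6.8 pos [0.4735 0.2052 0.201 ] yang 88.73 tilt 0.05 g 0.349 0.0 F [ 0.3  0.  -0.2]
rel [-0.0042 -0.0071  0.145 ]
A (np.float64(411.4819254898546), np.float64(233.51731951388507))
B (np.float64(388.0224459151762), np.float64(230.17582168155965))
```

View pics/scene1.png

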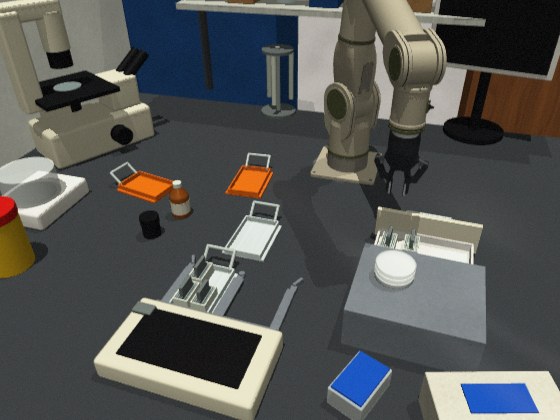

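Scene view: two rack fins, at (389,236) and (412,239), which matches my projections. Now for rack B.

Call:
carry_out(motion=[{"xyz": [-0.004,-0.007,0.03],"angular": [0,0,0.5]},{"xyz": [-0.004,-0.007,0.07],"angular": [0,0,0.5]},{"xyz": [-0.004,-0.007,0.1],"angular": [0,0,0.5]},{"xyz": [-0.004,-0.007,0.125],"angular": [0,0,0.5]},{"xyz": [-0.004,-0.007,0.14],"angular": [0,0,0.5]},{"xyz": [-0.004,-0.007,0.145],"angular": [0,0,0.5]},{"xyz": [-0.004,-0.007,0.145],"angular": [0,0,0.5]}])

```text
clock: 7.55
position: [0.4776, 0.1983, 0.0563]
ee_rot: [0.015, 1.0, -0.0, -0.0]
ft_force: [0.5, 0.0, 0.5]
grip_width: 0.352
grasp_force: 0.0
```

Call:
carry_out(motion=[{"xyz": [0,0,0],"angular": [0,0,0]},{"xyz": [0,0,0],"angular": [0,0,0]},{"xyz": [0,0,0],"angular": [0,0,0]},{"xyz": [0,0,0],"angular": [0,0,0]},{"xyz": [0,0,0],"angular": [0,0,0]}], hand=0)

```text
clock: 8.05
position: [0.4781, 0.199, 0.0567]
ee_rot: [0.015, 1.0, 0.0, 0.0]
ft_force: [-1.0, 0.3, 2.0]
grip_width: 0.1
grasp_force: 62.1
```

Call:
carry_out(motion=[{"xyz": [0,0,-0.015],"angular": [0,0,0]},{"xyz": [0,0,-0.04],"angular": [0,0,0]},{"xyz": [0,0,-0.07],"angular": [0,0,0]},{"xyz": [0,0,-0.1],"angular": [0,0,0]},{"xyz": [0,0,-0.13],"angular": [0,0,0]},{"xyz": [0,0,-0.145],"angular": [0,0,0]},{"xyz": [0,0,-0.145],"angular": [0,0,0]}])

```text
clock: 8.75
position: [0.4789, 0.1993, 0.2034]
ee_rot: [0.015, 1.0, 0.001, 0.002]
ft_force: [1.1, 0.7, -1.5]
grip_width: 0.102
grasp_force: 61.8
```

Run:
```python
from st import *
st()
c=snap('top','top3.png')
cv2.imwrite('pics/crop4.png',cv2.resize(c['img'][170:270,250:370,::-1],None,fx=6,fy=6,interpolation=cv2.INTER_CUBIC))
```

```text
t 8.75 pos [0.4789 0.1993 0.2034] yang 88.32 tilt 0.22 g 0.102 61.8 F [ 1.1  0.7 -1.5]
```

View pics/crop4.png

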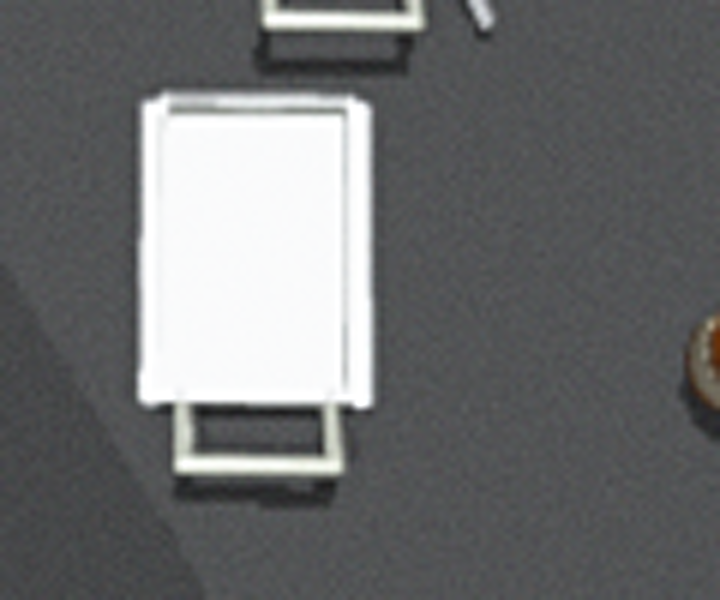

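Run:
```python
from st import *
c=last('top')
q=lambda x,y:(250+(x-2.5)/6,170+(y-2.5)/6)
w=np.array([pix2w(c,*q(*p),.006)[:2] for p in[(140,103),(372,103),(138,405),(375,407)]])
h=np.array([pix2w(c,*q(*p),.05)[:2] for p in[(175,465),(343,465)]])
m=w.mean(0); print(w.round(4).tolist(),m,h)
a=-.014; ex=np.array([np.cos(a),np.sin(a)]); ey=np.array([-ex[1],ex[0]])
print('from handle',h.mean(0)+.123*ex)
for s in(-1,1):
    t=np.r_[m+s*.024*ey,.2]; print(t); st(t)
```

```text
[[0.6112, -0.1213], [0.6109, -0.2519], [0.4403, -0.1199], [0.4388, -0.2502]] [ 0.52531314 -0.18581446] [[ 0.40300925 -0.13970005]
 [ 0.40276793 -0.22855627]]
from handle [ 0.52587654 -0.1858501 ]
[ 0.52497715 -0.20981211  0.2       ]
t 8.8 pos [0.4781 0.1991 0.2017] yang 88.33 tilt 0.09 g 0.104 61.8 F [-0.9  0.2 -1.8]
rel [-0.0588 -0.4073  0.0013]
[ 0.52564913 -0.16181682  0.2       ]
t 8.8 pos [0.4781 0.1991 0.2017] yang 88.33 tilt 0.09 g 0.104 61.8 F [-0.9  0.2 -1.8]
rel [-0.058  -0.3593  0.0014]
```

Call:
carry_out(motion=[{"xyz": [-0.003,-0.02,0],"angular": [0,0,-1]},{"xyz": [-0.009,-0.06,0],"angular": [0,0,-1]},{"xyz": [-0.015,-0.1,0],"angular": [0,0,-1]},{"xyz": [-0.02,-0.14,0],"angular": [0,0,-1]},{"xyz": [-0.026,-0.18,0],"angular": [0,0,-1]},{"xyz": [-0.032,-0.22,0],"angular": [0,0,-1]},{"xyz": [-0.038,-0.26,0],"angular": [0,0,-1]},{"xyz": [-0.044,-0.3,0],"angular": [0,0,-1]},{"xyz": [-0.05,-0.34,0],"angular": [0,0,-1]},{"xyz": [-0.055,-0.38,0],"angular": [0,0,-1]},{"xyz": [-0.059,-0.407,0],"angular": [0,0,-1]},{"xyz": [-0.059,-0.407,0],"angular": [0,0,-1]}])

```text
clock: 10.0
position: [0.5233, -0.2142, 0.1997]
ee_rot: [0.009, 1.0, -0.001, -0.001]
ft_force: [-1.1, -0.3, -2.0]
grip_width: 0.105
grasp_force: 61.7
```

```bash
python3 st.py .525,-.2098,.041
```

```text
t 10.0 pos [ 0.5233 -0.2142  0.1997] yang 88.97 tilt 0.2 g 0.105 61.7 F [-1.1 -0.3 -2. ]
rel [-0.002   0.0048  0.1587]
```

Call:
carry_out(motion=[{"xyz": [0,0,0.03],"angular": [0,0,0]},{"xyz": [0,0,0.06],"angular": [0,0,0]},{"xyz": [0,0,0.09],"angular": [0,0,0]},{"xyz": [0,0,0.11],"angular": [0,0,0]},{"xyz": [0,0,0.12],"angular": [0,0,0]},{"xyz": [0,0,0.12],"angular": [0,0,0]},{"xyz": [0,0,0.12],"angular": [0,0,0]}])

```text
clock: 10.7
position: [0.5251, -0.2097, 0.0817]
ee_rot: [0.006, 1.0, -0.0, 0.0]
ft_force: [0.1, -0.7, -1.6]
grip_width: 0.105
grasp_force: 61.8
```

```bash
python3 st.py .525,-.2098,.041
```

```text
t 10.7 pos [ 0.5251 -0.2097  0.0817] yang 89.32 tilt 0.02 g 0.105 61.8 F [ 0.1 -0.7 -1.6]
rel [ 0.0001 -0.0001  0.0407]
```

Good, it's aligned. Lower it, release to 0.35, then rise.

Call:
carry_out(motion=[{"xyz": [0,0,0.015],"angular": [0,0,0]},{"xyz": [0,0,0.028],"angular": [0,0,0]},{"xyz": [0,0,0.036],"angular": [0,0,0]},{"xyz": [0,0,0.04],"angular": [0,0,0]},{"xyz": [0,0,0.04],"angular": [0,0,0]},{"xyz": [0,0,0.04],"angular": [0,0,0]}])

```text
clock: 11.3
position: [0.525, -0.2098, 0.0412]
ee_rot: [0.006, 1.0, -0.0, 0.0]
ft_force: [0.2, -0.4, -0.4]
grip_width: 0.1
grasp_force: 61.9
```

Call:
carry_out(motion=[{"xyz": [0,0,0],"angular": [0,0,0]},{"xyz": [0,0,0],"angular": [0,0,0]},{"xyz": [0,0,0],"angular": [0,0,0]},{"xyz": [0,0,0],"angular": [0,0,0]}], hand=0.35)

```text
clock: 11.7
position: [0.525, -0.2097, 0.0413]
ee_rot: [0.006, 1.0, 0.0, 0.0]
ft_force: [0.3, 0.1, -0.1]
grip_width: 0.351
grasp_force: 0.0
```

Call:
carry_out(motion=[{"xyz": [0,0,-0.03],"angular": [0,0,0]},{"xyz": [0,0,-0.07],"angular": [0,0,0]},{"xyz": [0,0,-0.11],"angular": [0,0,0]},{"xyz": [0,0,-0.15],"angular": [0,0,0]},{"xyz": [0,0,-0.16],"angular": [0,0,0]},{"xyz": [0,0,-0.16],"angular": [0,0,0]}])

```text
clock: 12.3
position: [0.5258, -0.2099, 0.2028]
ee_rot: [0.006, 1.0, 0.0, 0.002]
ft_force: [0.4, -0.3, -0.2]
grip_width: 0.347
grasp_force: 0.0
```

Run:
```python
from st import *
c=snap('top','top4.png'); p=last; st((.475,.261,.2))
o=cv2.imread('pics/top2.png'); n=c['img'][:,:,::-1]
a=o[170:250,90:210]; b=n[170:250,90:210]
print('drawer diff',cv2.absdiff(a,b).mean(),cv2.absdiff(a,b).max())
cv2.imwrite('pics/crop5.png',cv2.resize(n[150:270,90:350],None,fx=3,fy=3,interpolation=cv2.INTER_CUBIC))
```

```text
t 12.35 pos [ 0.525  -0.2095  0.2011] yang 89.34 tilt 0.05 g 0.351 0.0 F [-0.2  0.5  0. ]
rel [0.0554 0.4699 0.0012]
drawer diff 5.779444444444445 231
```

View pics/crop5.png

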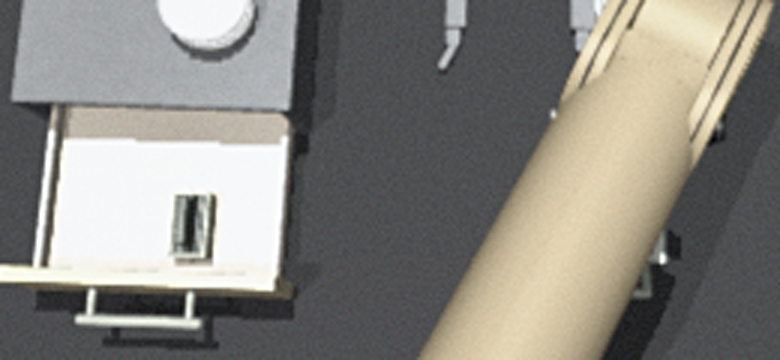

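Rack A still stands at crop (193,228), unmoved. Go for it.

Call:
carry_out(motion=[{"xyz": [0.005,0.04,0],"angular": [0,0,1]},{"xyz": [0.01,0.085,0],"angular": [0,0,1]},{"xyz": [0.015,0.13,0],"angular": [0,0,1]},{"xyz": [0.02,0.175,0],"angular": [0,0,1]},{"xyz": [0.026,0.22,0],"angular": [0,0,1]},{"xyz": [0.031,0.265,0],"angular": [0,0,1]},{"xyz": [0.036,0.31,0],"angular": [0,0,1]},{"xyz": [0.042,0.355,0],"angular": [0,0,1]},{"xyz": [0.047,0.4,0],"angular": [0,0,1]},{"xyz": [0.052,0.44,0],"angular": [0,0,1]},{"xyz": [0.055,0.47,0],"angular": [0,0,1]},{"xyz": [0.055,0.47,0],"angular": [0,0,1]}])

```text
clock: 13.55
position: [0.4729, 0.2654, 0.1987]
ee_rot: [0.011, 1.0, -0.001, -0.002]
ft_force: [0.1, 0.1, -0.3]
grip_width: 0.35
grasp_force: 0.0
```

Call:
carry_out(motion=[{"xyz": [0,0,0],"angular": [0,0,0]},{"xyz": [0,0,0.03],"angular": [0,0,0]},{"xyz": [0,0,0.06],"angular": [0,0,0]},{"xyz": [0,0,0.09],"angular": [0,0,0]},{"xyz": [0,0,0.09],"angular": [0,0,0]},{"xyz": [0,0,0.09],"angular": [0,0,0]}])

```text
clock: 14.15
position: [0.4756, 0.2596, 0.1114]
ee_rot: [0.015, 1.0, -0.001, -0.0]
ft_force: [0.9, -0.0, 0.2]
grip_width: 0.351
grasp_force: 0.0
```

```bash
python3 st.py .475,.261,.056
```

```text
t 14.15 pos [0.4756 0.2596 0.1114] yang 88.23 tilt 0.08 g 0.351 0.0 F [ 0.9 -0.   0.2]
rel [0.0006 0.0014 0.0554]
```

Call:
carry_out(motion=[{"xyz": [0,0.001,0.02],"angular": [0,0,0]},{"xyz": [0,0.001,0.04],"angular": [0,0,0]},{"xyz": [0,0.001,0.05],"angular": [0,0,0]},{"xyz": [0,0.001,0.055],"angular": [0,0,0]},{"xyz": [0,0.001,0.055],"angular": [0,0,0]}])

```text
clock: 14.65
position: [0.4758, 0.2619, 0.0568]
ee_rot: [0.015, 1.0, 0.0, 0.0]
ft_force: [-0.2, 0.1, 0.2]
grip_width: 0.349
grasp_force: 0.0
```

Call:
carry_out(motion=[{"xyz": [0,0,0],"angular": [0,0,0]},{"xyz": [0,0,0],"angular": [0,0,0]},{"xyz": [0,0,0],"angular": [0,0,0]},{"xyz": [0,0,0],"angular": [0,0,0]},{"xyz": [0,0,0],"angular": [0,0,0]}], hand=0)

```text
clock: 15.15
position: [0.4756, 0.2621, 0.0566]
ee_rot: [0.015, 1.0, 0.0, 0.0]
ft_force: [-0.2, -1.1, 2.6]
grip_width: 0.104
grasp_force: 62.2
```

Call:
carry_out(motion=[{"xyz": [0,0,-0.015],"angular": [0,0,0]},{"xyz": [0,0,-0.04],"angular": [0,0,0]},{"xyz": [0,0,-0.07],"angular": [0,0,0]},{"xyz": [0,0,-0.1],"angular": [0,0,0]},{"xyz": [0,0,-0.13],"angular": [0,0,0]},{"xyz": [0,0,-0.145],"angular": [0,0,0]},{"xyz": [0,0,-0.145],"angular": [0,0,0]}])

```text
clock: 15.85
position: [0.4767, 0.2624, 0.2045]
ee_rot: [0.015, 1.0, 0.002, 0.002]
ft_force: [0.2, -0.2, -0.7]
grip_width: 0.104
grasp_force: 61.7
```

Run:
```python
from st import *
st()
c=snap('top','top5.png'); st((.5256,-.1618,.2))
cv2.imwrite('pics/crop6.png',cv2.resize(c['img'][170:270,250:370,::-1],None,fx=6,fy=6,interpolation=cv2.INTER_CUBIC))
```

```text
t 15.85 pos [0.4767 0.2624 0.2045] yang 88.3 tilt 0.28 g 0.104 61.7 F [ 0.2 -0.2 -0.7]
t 15.9 pos [0.4759 0.2621 0.2026] yang 88.31 tilt 0.13 g 0.105 61.7 F [-0.5 -0.4 -1.6]
rel [-0.0621 -0.4223  0.0019]
```

View pics/crop6.png

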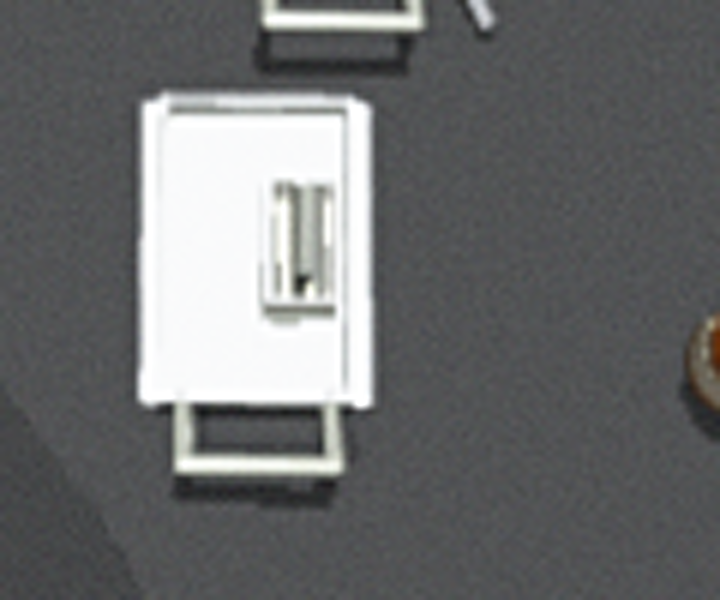

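Rack B stands in the tray's right half (box (262–335, 182–312)), and the tray is unmoved.

Call:
carry_out(motion=[{"xyz": [-0.003,-0.02,0],"angular": [0,0,-1]},{"xyz": [-0.009,-0.06,0],"angular": [0,0,-1]},{"xyz": [-0.015,-0.1,0],"angular": [0,0,-1]},{"xyz": [-0.02,-0.14,0],"angular": [0,0,-1]},{"xyz": [-0.026,-0.18,0],"angular": [0,0,-1]},{"xyz": [-0.032,-0.22,0],"angular": [0,0,-1]},{"xyz": [-0.038,-0.26,0],"angular": [0,0,-1]},{"xyz": [-0.044,-0.3,0],"angular": [0,0,-1]},{"xyz": [-0.05,-0.34,0],"angular": [0,0,-1]},{"xyz": [-0.056,-0.38,0],"angular": [0,0,-1]},{"xyz": [-0.06,-0.405,0],"angular": [0,0,-1]},{"xyz": [-0.062,-0.422,0],"angular": [0,0,-1]}])

```text
clock: 17.1
position: [0.5241, -0.1642, 0.2002]
ee_rot: [0.007, 1.0, -0.0, -0.001]
ft_force: [-0.4, 0.1, -1.3]
grip_width: 0.104
grasp_force: 61.8
```

Call:
carry_out(motion=[{"xyz": [0,0,0],"angular": [0,0,0]},{"xyz": [0,0,0],"angular": [0,0,0]},{"xyz": [0,0,0.03],"angular": [0,0,0]},{"xyz": [0,0,0.06],"angular": [0,0,0]},{"xyz": [0,0,0.09],"angular": [0,0,0]},{"xyz": [0,0,0.1],"angular": [0,0,0]},{"xyz": [0,0,0.1],"angular": [0,0,0]},{"xyz": [0,0,0.1],"angular": [0,0,0]}])

```text
clock: 17.9
position: [0.5258, -0.1614, 0.1024]
ee_rot: [0.006, 1.0, 0.0, 0.001]
ft_force: [1.1, -0.2, -0.9]
grip_width: 0.101
grasp_force: 61.8
```

```bash
python3 st.py .5256,-.1615,.041
```

```text
t 17.9 pos [ 0.5258 -0.1614  0.1024] yang 89.36 tilt 0.06 g 0.101 61.8 F [ 1.1 -0.2 -0.9]
rel [ 0.0002 -0.0001  0.0614]
```

Call:
carry_out(motion=[{"xyz": [0,0,0.02],"angular": [0,0,0]},{"xyz": [0,0,0.04],"angular": [0,0,0]},{"xyz": [0,0,0.052],"angular": [0,0,0]},{"xyz": [0,0,0.058],"angular": [0,0,0]},{"xyz": [0,0,0.061],"angular": [0,0,0]},{"xyz": [0,0,0.061],"angular": [0,0,0]},{"xyz": [0,0,0.061],"angular": [0,0,0]}])

```text
clock: 18.6
position: [0.5256, -0.1618, 0.041]
ee_rot: [0.006, 1.0, -0.0, 0.001]
ft_force: [0.1, 0.2, -1.4]
grip_width: 0.101
grasp_force: 61.8
```

Call:
carry_out(motion=[{"xyz": [0,0,0],"angular": [0,0,0]},{"xyz": [0,0,0],"angular": [0,0,0]},{"xyz": [0,0,0],"angular": [0,0,0]},{"xyz": [0,0,0],"angular": [0,0,0]}], hand=0.33)

```text
clock: 19.0
position: [0.5252, -0.1617, 0.0404]
ee_rot: [0.006, 1.0, 0.0, 0.0]
ft_force: [0.3, -0.4, -0.3]
grip_width: 0.329
grasp_force: 0.0
```

Call:
carry_out(motion=[{"xyz": [0,0,-0.03],"angular": [0,0,0]},{"xyz": [0,0,-0.07],"angular": [0,0,0]},{"xyz": [0,0,-0.11],"angular": [0,0,0]},{"xyz": [0,0,-0.15],"angular": [0,0,0]},{"xyz": [0,0.05,-0.16],"angular": [0,0,0]},{"xyz": [0,0.1,-0.16],"angular": [0,0,0]},{"xyz": [0,0.15,-0.16],"angular": [0,0,0]},{"xyz": [0,0.2,-0.16],"angular": [0,0,0]},{"xyz": [0,0.25,-0.16],"angular": [0,0,0]},{"xyz": [0,0.3,-0.16],"angular": [0,0,0]},{"xyz": [0,0.3,-0.16],"angular": [0,0,0]},{"xyz": [0,0.3,-0.16],"angular": [0,0,0]}])

```text
clock: 20.2
position: [0.5284, 0.1394, 0.2001]
ee_rot: [0.005, 1.0, -0.0, -0.0]
ft_force: [0.5, -1.1, 0.5]
grip_width: 0.329
grasp_force: 0.0
```

Run:
```python
from st import *
c=snap('top','top6.png'); st((.403,-.184,.2))
cv2.imwrite('pics/crop7.png',cv2.resize(c['img'][110:260,200:360,::-1],None,fx=4,fy=4,interpolation=cv2.INTER_CUBIC)[:600])
```

```text
t 20.25 pos [0.5287 0.1376 0.2002] yang 89.32 tilt 0.04 g 0.329 0.0 F [-0.1 -0.5 -1.2]
rel [ 0.1218 -0.3231  0.0004]
```

View pics/crop7.png

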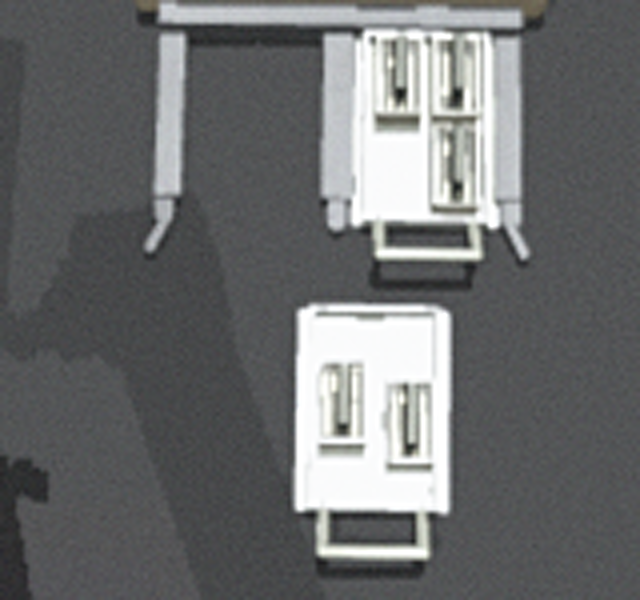

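Run:
```python
from st import *
c=last('top')
q=lambda x,y:(200+(x-1.5)/4,110+(y-1.5)/4)
f=lambda ps,z:np.array([pix2w(c,*q(*p),z)[:2] for p in ps])
t=f([(301,310),(446,310),(298,510),(450,512)],.006);m=t.mean(0);h=f([(318,551),(429,552)],.05)
print(t.round(4).tolist(),m,h.round(4).tolist())
for n,ps in dict(A=[(320,364),(362,364),(320,443),(362,443)],B=[(389,383),(432,384),(387,463),(431,464)]).items(): print(n,(f(ps,.036).mean(0)-m).round(4))
```

```text
[[0.6099, -0.1279], [0.6096, -0.2503], [0.4402, -0.125], [0.4381, -0.2503]] [ 0.52444662 -0.18837696] [[0.4021, -0.1409], [0.401, -0.2289]]
A [-0.0005  0.028 ]
B [-0.0172 -0.0278]
```

Both racks stand in the tray: A at (341,405), local (0,+28) mm, and B at (410,424), local (−17,−28) mm. B was nudged, but it's within limits. Next is the tray handle.

Call:
carry_out(motion=[{"xyz": [0.127,-0.323,0],"angular": [0,0,90]},{"xyz": [0.127,-0.323,0],"angular": [0,0,90]},{"xyz": [0.127,-0.323,0],"angular": [0,0,90]},{"xyz": [0.127,-0.323,0],"angular": [0,0,90]},{"xyz": [0.127,-0.323,0],"angular": [0,0,90]},{"xyz": [0.127,-0.323,0],"angular": [0,0,90]},{"xyz": [0.127,-0.323,0],"angular": [0,0,90]},{"xyz": [0.127,-0.323,0],"angular": [0,0,90]},{"xyz": [0.127,-0.323,0],"angular": [0,0,90]},{"xyz": [0.127,-0.323,0],"angular": [0,0,90]},{"xyz": [0.127,-0.323,0],"angular": [0,0,90]},{"xyz": [0.127,-0.323,0],"angular": [0,0,90]}])

```text
clock: 21.45
position: [0.3969, -0.1847, 0.2001]
ee_rot: [0.713, 0.701, 0.0, -0.0]
ft_force: [-0.1, 0.7, 1.0]
grip_width: 0.327
grasp_force: 0.0
```

Call:
carry_out(motion=[{"xyz": [0,0,0],"angular": [0,0,0]},{"xyz": [0,0,0.04],"angular": [0,0,0]},{"xyz": [0,0,0.08],"angular": [0,0,0]},{"xyz": [0,0,0.1],"angular": [0,0,0]},{"xyz": [0,0,0.1],"angular": [0,0,0]},{"xyz": [0,0,0.1],"angular": [0,0,0]}])

```text
clock: 22.05
position: [0.3979, -0.1837, 0.1009]
ee_rot: [0.711, 0.703, -0.0, 0.0]
ft_force: [0.5, -0.4, -0.2]
grip_width: 0.332
grasp_force: 0.0
```

```bash
python3 st.py .4018,-.185,.031
```

```text
t 22.05 pos [ 0.3979 -0.1837  0.1009] yang -0.65 tilt 0.03 g 0.332 0.0 F [ 0.5 -0.4 -0.2]
rel [-0.0013  0.0039  0.0699]
```

Call:
carry_out(motion=[{"xyz": [-0.001,0.004,0.01],"angular": [0,0,0]},{"xyz": [-0.001,0.004,0.03],"angular": [0,0,0]},{"xyz": [-0.001,0.004,0.05],"angular": [0,0,0]},{"xyz": [-0.001,0.004,0.065],"angular": [0,0,0]},{"xyz": [-0.001,0.004,0.07],"angular": [0,0,0]},{"xyz": [-0.001,0.004,0.07],"angular": [0,0,0]}])

```text
clock: 22.65
position: [0.4024, -0.1843, 0.031]
ee_rot: [0.711, 0.703, 0.0, 0.0]
ft_force: [0.3, 0.2, 0.9]
grip_width: 0.331
grasp_force: 0.0
```

Call:
carry_out(motion=[{"xyz": [0,0,0],"angular": [0,0,0]},{"xyz": [0,0,0],"angular": [0,0,0]},{"xyz": [0,0,0],"angular": [0,0,0]},{"xyz": [0,0,0],"angular": [0,0,0]},{"xyz": [0,0,0],"angular": [0,0,0]}], hand=0, grip_force=80)

```text
clock: 23.15
position: [0.4026, -0.1844, 0.0315]
ee_rot: [0.711, 0.703, 0.001, 0.0]
ft_force: [-3.2, 1.1, 9.0]
grip_width: 0.089
grasp_force: 78.2
```

```bash
python3 st.py
```

```text
t 23.15 pos [ 0.4026 -0.1844  0.0315] yang -0.68 tilt 0.1 g 0.089 78.2 F [-3.2  1.1  9. ]
```

Call:
carry_out(motion=[{"xyz": [0.005,0,0],"angular": [0,0,0]},{"xyz": [0.015,0,0],"angular": [0,0,0]},{"xyz": [0.027,0,0],"angular": [0,0,0]},{"xyz": [0.039,0,0],"angular": [0,0,0]},{"xyz": [0.051,0,0],"angular": [0,0,0]},{"xyz": [0.063,0,0],"angular": [0,0,0]},{"xyz": [0.075,0,0],"angular": [0,0,0]},{"xyz": [0.087,0,0],"angular": [0,0,0]},{"xyz": [0.096,0,0],"angular": [0,0,0]},{"xyz": [0.101,0,0],"angular": [0,0,0]},{"xyz": [0.101,0,0],"angular": [0,0,0]},{"xyz": [0.101,0,0],"angular": [0,0,0]}])

```text
clock: 24.35
position: [0.4045, -0.0828, 0.0315]
ee_rot: [0.711, 0.703, 0.001, 0.001]
ft_force: [0.2, 1.0, 7.9]
grip_width: 0.087
grasp_force: 79.2
```

Run:
```python
from st import *
c=snap('top','top7.png'); st()
cv2.imwrite('pics/crop8.png',cv2.resize(c['img'][110:260,200:360,::-1],None,fx=4,fy=4,interpolation=cv2.INTER_CUBIC))
```

```text
t 24.4 pos [ 0.4045 -0.0828  0.0315] yang -0.67 tilt 0.18 g 0.086 79.1 F [0.6 1.5 8.1]
```

View pics/crop8.png

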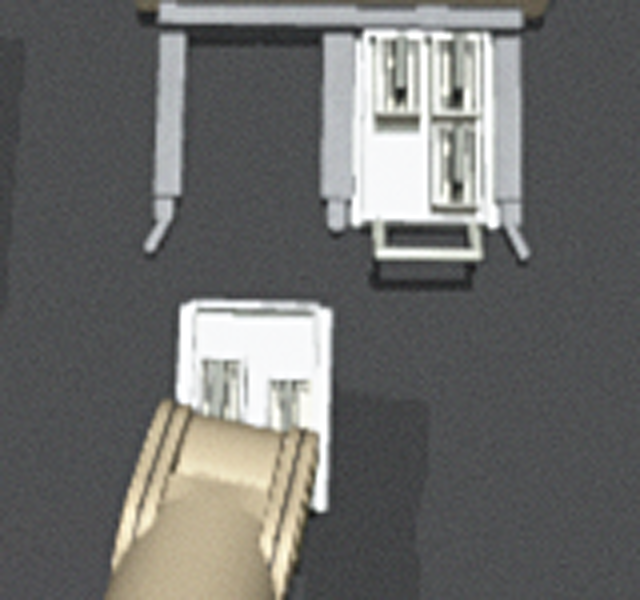

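Run:
```python
from st import *
c=last('top')
q=lambda x,y:(200+(x-1.5)/4,110+(y-1.5)/4)
f=lambda ps,z:np.array([pix2w(c,*q(*p),z)[:2] for p in ps]).round(4).tolist()
print('front',f([(180,306),(332,308)],.006),'side R',f([(332,320),(328,508)],.006),'L',f([(180,320),(176,400)],.006))
g=cv2.cvtColor(c['img'],cv2.COLOR_RGB2GRAY).astype(float)
# subpixel edges along rows: flange outer edges of tray, rail lips
def edges(v,u0,u1,z):
    r=cv2.GaussianBlur(g,(3,3),0)[v,u0:u1]; d=np.diff(r); out=[]
    for k in (d.argmax(),d.argmin()):
        s=slice(max(k-1,0),k+2); w=np.abs(d[s]); out.append(pix2w(c,u0+(np.arange(len(d))[s]*w).sum()/w.sum()+.5,v,z)[:2].round(4).tolist())
    return out
for v in(190,195,200,205): print('tray',v,edges(v,238,290,.006))
for v in(122,135,150,156): print('Lrail',edges(v,236,252,.014),'Mrail',edges(v,275,292,.014))
```

```text
front [[0.6137, -0.0256], [0.6116, -0.1541]] side R [[0.6012, -0.154], [0.4417, -0.1497]] L [[0.6015, -0.0258], [0.5328, -0.0232]]
tray 190 [[0.6002, -0.0251], [0.5999, -0.1537]]
tray 195 [[0.5829, -0.025], [0.5826, -0.153]]
tray 200 [[0.5657, -0.0249], [0.5654, -0.1529]]
tray 205 [[0.5486, -0.0231], [0.5482, -0.1523]]
Lrail [[0.8407, -0.0057], [0.8406, -0.0274]] Mrail [[0.8402, -0.1481], [0.8401, -0.1713]]
Lrail [[0.7931, -0.0037], [0.793, -0.0269]] Mrail [[0.7926, -0.1474], [0.7926, -0.1579]]
Lrail [[0.7389, -0.0037], [0.7389, -0.0253]] Mrail [[0.7385, -0.1447], [0.7385, -0.1399]]
Lrail [[0.7175, -0.0034], [0.7174, -0.0252]] Mrail [[0.7171, -0.1447], [0.717, -0.1701]]
```

Call:
carry_out(motion=[{"xyz": [0.001,0.005,0],"angular": [0,0,0]},{"xyz": [0.002,0.013,0],"angular": [0,0,0]},{"xyz": [0.003,0.021,0],"angular": [0,0,0]},{"xyz": [0.004,0.03,0],"angular": [0,0,0]},{"xyz": [0.0045,0.038,0],"angular": [0,0,0]},{"xyz": [0.0045,0.046,0],"angular": [0,0,0]},{"xyz": [0.0045,0.05,0],"angular": [0,0,0]},{"xyz": [0.0045,0.05,0],"angular": [0,0,0]}])

```text
clock: 25.2
position: [0.4526, -0.0792, 0.0314]
ee_rot: [0.711, 0.703, -0.0, -0.001]
ft_force: [-10.7, -1.2, 20.7]
grip_width: 0.085
grasp_force: 80.3
```

```bash
cat > meas.py <<'E'
from st import *
c=snap('top','topm.png'); st()
g=cv2.GaussianBlur(cv2.cvtColor(c['img'],cv2.COLOR_RGB2GRAY).astype(float),(3,3),0)
def fall(v,u0,u1,sgn):
    d=sgn*np.diff(g[v,u0:u1]); k=d.argmax(); s=slice(max(k-1,0),k+2); w=np.clip(d[s],0,None)
    return u0+(np.arange(len(d))[s]*w).sum()/w.sum()+.5
def fit(vs,a,b,z,sgn):
    P=np.array([pix2w(c,fall(v,a,b,sgn),v,z)[:2] for v in vs]); k=np.polyfit(P[:,0],P[:,1],1)
    return k, np.abs(np.polyval(k,P[:,0])-P[:,1]).max()
def show(n,r,x): print(n,'slope',r[0][0].round(4),'y@%.3f'%x,np.polyval(r[0],x).round(4),'res',r[1].round(4))
x=float(sys.argv[1]); v0,v1=int(sys.argv[2]),int(sys.argv[3])
L=fit(range(120,157),240,252,.014,-1); M=fit(range(120,157),275,288,.014,1)
show('lipL',L,x);show('lipM',M,x)
T=fit(range(v0,v1),238,252,.006,1);U=fit(range(v0,v1),274,290,.006,-1)
show('trL',T,x);show('trR',U,x)
E
python3 meas.py .66 176 192
```

```text
t 25.25 pos [ 0.4527 -0.0792  0.0314] yang -0.69 tilt 0.11 g 0.089 80.2 F [-10.   -0.5  19.9]
lipL slope -0.0215 y@0.660 -0.0238 res 0.0008
lipM slope -0.0319 y@0.660 -0.1428 res 0.001
trL slope 0.0312 y@0.660 -0.0174 res 0.0213
trR slope -0.0134 y@0.660 -0.1472 res 0.0002
```

Call:
carry_out(motion=[{"xyz": [0,0,-0.0015],"angular": [0,0,0]},{"xyz": [0.0005,0.007,-0.0015],"angular": [0,0,0]},{"xyz": [0.0005,0.015,-0.0015],"angular": [0,0,0]},{"xyz": [0.0005,0.023,-0.0015],"angular": [0,0,0]},{"xyz": [0.0005,0.031,-0.0015],"angular": [0,0,0]},{"xyz": [0.0005,0.039,-0.0015],"angular": [0,0,0]},{"xyz": [0.0005,0.045,-0.0015],"angular": [0,0,0]},{"xyz": [0.0005,0.05,-0.0015],"angular": [0,0,0]},{"xyz": [0.0005,0.05,-0.0015],"angular": [0,0,0]}])

```text
clock: 26.15
position: [0.504, -0.0795, 0.0319]
ee_rot: [0.711, 0.703, 0.0, 0.0]
ft_force: [2.3, -0.3, -3.2]
grip_width: 0.084
grasp_force: 78.2
```

```bash
python3 meas.py .67 165 185
```

```text
t 26.2 pos [ 0.5037 -0.0796  0.0318] yang -0.68 tilt 0.05 g 0.085 78.2 F [ 1.4 -0.  -3.1]
lipL slope -0.0235 y@0.670 -0.0238 res 0.0009
lipM slope -0.0312 y@0.670 -0.1432 res 0.001
trL slope -0.0512 y@0.670 -0.0242 res 0.019
trR slope -0.0159 y@0.670 -0.1463 res 0.0094
```

Nose is in the bay with negligible forces. Continue.

Call:
carry_out(motion=[{"xyz": [0,0.007,0],"angular": [0,0,0]},{"xyz": [0,0.017,0],"angular": [0,0,0]},{"xyz": [0,0.027,0],"angular": [0,0,0]},{"xyz": [-0.0005,0.037,0],"angular": [0,0,0]},{"xyz": [-0.0005,0.047,0],"angular": [0,0,0]},{"xyz": [-0.0005,0.057,0],"angular": [0,0,0]},{"xyz": [-0.0005,0.067,0],"angular": [0,0,0]},{"xyz": [-0.001,0.077,0],"angular": [0,0,0]},{"xyz": [-0.001,0.087,0],"angular": [0,0,0]},{"xyz": [-0.001,0.095,0],"angular": [0,0,0]},{"xyz": [-0.001,0.1,0],"angular": [0,0,0]},{"xyz": [-0.001,0.1,0],"angular": [0,0,0]}])

```text
clock: 27.4
position: [0.6039, -0.0816, 0.0318]
ee_rot: [0.711, 0.703, 0.0, 0.0]
ft_force: [1.3, -0.5, -2.5]
grip_width: 0.085
grasp_force: 78.3
```

```bash
python3 st.py
```

```text
t 27.4 pos [ 0.6039 -0.0816  0.0318] yang -0.66 tilt 0.05 g 0.085 78.3 F [ 1.3 -0.5 -2.5]
```

Call:
carry_out(motion=[{"xyz": [0,0.006,0],"angular": [0,0,0]},{"xyz": [0,0.013,0],"angular": [0,0,0]},{"xyz": [0,0.02,0],"angular": [0,0,0]},{"xyz": [0,0.026,0],"angular": [0,0,0]},{"xyz": [0,0.031,0],"angular": [0,0,0]},{"xyz": [0,0.035,0],"angular": [0,0,0]},{"xyz": [0,0.037,0],"angular": [0,0,0]},{"xyz": [0,0.037,0],"angular": [0,0,0]}])

```text
clock: 28.2
position: [0.6406, -0.0821, 0.0318]
ee_rot: [0.711, 0.703, 0.0, 0.0]
ft_force: [1.0, 0.6, -2.8]
grip_width: 0.087
grasp_force: 78.3
```

Call:
carry_out(motion=[{"xyz": [0,0.001,0],"angular": [0,0,0]},{"xyz": [0,0.002,0],"angular": [0,0,0]},{"xyz": [0,0.002,0],"angular": [0,0,0]}])

```text
clock: 28.5
position: [0.6421, -0.0821, 0.0318]
ee_rot: [0.711, 0.703, 0.0, -0.0]
ft_force: [-1.7, -0.3, -2.3]
grip_width: 0.082
grasp_force: 78.4
```

Call:
carry_out(motion=[{"xyz": [0,0.001,0],"angular": [0,0,0]},{"xyz": [0,0.002,0],"angular": [0,0,0]},{"xyz": [0,0.002,0],"angular": [0,0,0]}])

```text
clock: 28.8
position: [0.6442, -0.0821, 0.0318]
ee_rot: [0.711, 0.703, 0.0, 0.0]
ft_force: [-0.4, 0.1, -2.6]
grip_width: 0.088
grasp_force: 78.4
```

Call:
carry_out(motion=[{"xyz": [0,0.001,0],"angular": [0,0,0]},{"xyz": [0,0.002,0],"angular": [0,0,0]},{"xyz": [0,0.002,0],"angular": [0,0,0]}])

```text
clock: 29.1
position: [0.6463, -0.0821, 0.0318]
ee_rot: [0.711, 0.703, 0.0, 0.0]
ft_force: [-0.6, 0.4, -1.9]
grip_width: 0.084
grasp_force: 78.4
```

Call:
carry_out(motion=[{"xyz": [0,0.001,0],"angular": [0,0,0]},{"xyz": [0,0.002,0],"angular": [0,0,0]},{"xyz": [0,0.002,0],"angular": [0,0,0]}])

```text
clock: 29.4
position: [0.6482, -0.0821, 0.0318]
ee_rot: [0.711, 0.703, 0.0, 0.0]
ft_force: [-1.5, -0.6, -3.2]
grip_width: 0.084
grasp_force: 78.4
```

```bash
python3 st.py
```

```text
t 29.4 pos [ 0.6482 -0.0821  0.0318] yang -0.68 tilt 0.01 g 0.084 78.4 F [-1.5 -0.6 -3.2]
```

Call:
carry_out(motion=[{"xyz": [0,0.001,0],"angular": [0,0,0]},{"xyz": [0,0.0025,0],"angular": [0,0,0]},{"xyz": [0,0.0025,0],"angular": [0,0,0]}])

```text
clock: 29.7
position: [0.6495, -0.0821, 0.0317]
ee_rot: [0.711, 0.703, -0.001, -0.001]
ft_force: [-7.8, 1.7, 4.2]
grip_width: 0.088
grasp_force: 79.1
```

Run:
```python
from st import *
st(); c=snap('top','top8.png')
cv2.imwrite('pics/crop9.png',cv2.resize(c['img'][100:220,220:350,::-1],None,fx=5,fy=5,interpolation=cv2.INTER_CUBIC))
```

```text
t 29.7 pos [ 0.6495 -0.0821  0.0317] yang -0.69 tilt 0.16 g 0.088 79.1 F [-7.8  1.7  4.2]
```

View pics/crop9.png

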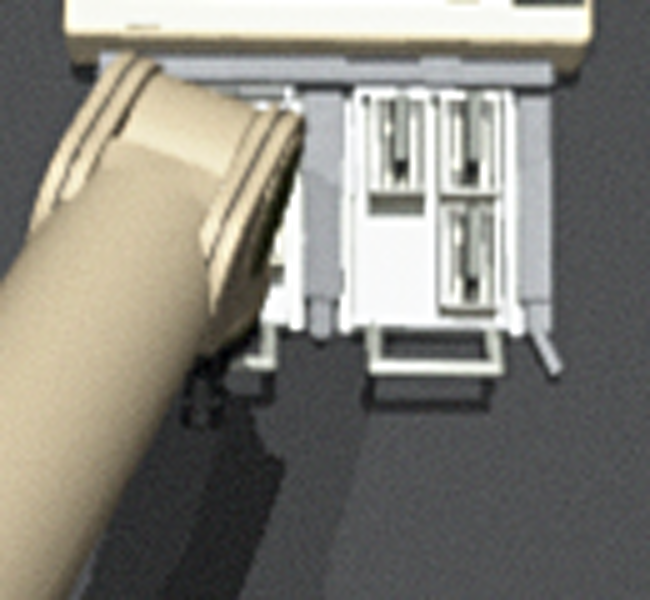

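Tray is at the stop: its handle (250,360) is level with the parked one (435,360), and the stop gives a reaction of about 8 N. Release it and go to the drawer handle.

Call:
carry_out(motion=[{"xyz": [0,0,0],"angular": [0,0,0]},{"xyz": [0,0,0],"angular": [0,0,0]},{"xyz": [0,0,0],"angular": [0,0,0]},{"xyz": [0,0,0],"angular": [0,0,0]}], hand=0.3)

```text
clock: 30.15
position: [0.6509, -0.0822, 0.032]
ee_rot: [0.711, 0.703, 0.0, 0.0]
ft_force: [0.1, -0.0, -0.1]
grip_width: 0.299
grasp_force: 0.0
```

Call:
carry_out(motion=[{"xyz": [0,0,-0.03],"angular": [0,0,0]},{"xyz": [0,0,-0.07],"angular": [0,0,0]},{"xyz": [0,0,-0.11],"angular": [0,0,0]},{"xyz": [0,0,-0.15],"angular": [0,0,0]},{"xyz": [0,-0.02,-0.17],"angular": [0,0,0]},{"xyz": [0,-0.06,-0.17],"angular": [0,0,0]},{"xyz": [0.03,-0.1,-0.17],"angular": [0,0,0]},{"xyz": [0.06,-0.14,-0.17],"angular": [0,0,0]},{"xyz": [0.09,-0.18,-0.17],"angular": [0,0,1]},{"xyz": [0.12,-0.22,-0.17],"angular": [0,0,1]},{"xyz": [0.15,-0.25,-0.17],"angular": [0,0,1]},{"xyz": [0.19,-0.27,-0.17],"angular": [0,0,1]}])

```text
clock: 31.35
position: [0.3812, 0.1114, 0.2024]
ee_rot: [0.718, 0.696, 0.001, -0.001]
ft_force: [1.4, 1.7, -0.3]
grip_width: 0.303
grasp_force: 0.0
```

```bash
python3 st.py .3695,.302,.15
```

```text
t 31.35 pos [0.3812 0.1114 0.2024] yang -1.74 tilt 0.17 g 0.303 0.0 F [ 1.4  1.7 -0.3]
rel [ 0.19   -0.0175  0.0529]
```

Call:
carry_out(motion=[{"xyz": [0.04,-0.017,0.02],"angular": [0,0,0]},{"xyz": [0.09,-0.017,0.04],"angular": [0,0,0]},{"xyz": [0.14,-0.017,0.05],"angular": [0,0,0]},{"xyz": [0.18,-0.017,0.05],"angular": [0,0,0]},{"xyz": [0.19,-0.017,0.05],"angular": [0,0,0]},{"xyz": [0.19,-0.017,0.05],"angular": [0,0,0]},{"xyz": [0.19,-0.017,0.05],"angular": [0,0,0]}])

```text
clock: 32.05
position: [0.3718, 0.3002, 0.1518]
ee_rot: [0.718, 0.696, -0.0, 0.0]
ft_force: [-0.6, -0.2, -0.4]
grip_width: 0.303
grasp_force: 0.0
```

```bash
python3 st.py .3685,.302,.061
python3 - <<'E'
from h import *
c=snap('scene','scene2.png')
cv2.imwrite('pics/crop10.png',cv2.resize(c['img'][190:350,150:450,::-1],None,fx=2.6,fy=2.6,interpolation=cv2.INTER_CUBIC))
E
```

```text
t 32.05 pos [0.3718 0.3002 0.1518] yang -1.75 tilt 0.02 g 0.303 0.0 F [-0.6 -0.2 -0.4]
rel [ 0.0017 -0.0034  0.0908]
```

View pics/crop10.png

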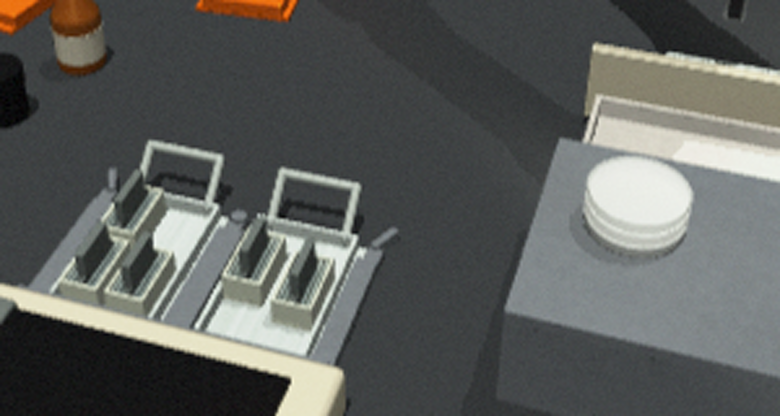

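Tray is home in the left bay with both racks upright (fins at (252,250) and (302,270)). Now shut the drawer.

Call:
carry_out(motion=[{"xyz": [0.001,-0.003,0.03],"angular": [0,0,0]},{"xyz": [0.001,-0.003,0.06],"angular": [0,0,0]},{"xyz": [0.001,-0.003,0.08],"angular": [0,0,0]},{"xyz": [0.001,-0.003,0.09],"angular": [0,0,0]},{"xyz": [0.001,-0.003,0.09],"angular": [0,0,0]}])

```text
clock: 32.6
position: [0.369, 0.3012, 0.0617]
ee_rot: [0.718, 0.696, -0.0, 0.0]
ft_force: [0.3, 0.4, 0.6]
grip_width: 0.297
grasp_force: 0.0
```

Call:
carry_out(motion=[{"xyz": [0,0,0],"angular": [0,0,0]},{"xyz": [0,0,0],"angular": [0,0,0]},{"xyz": [0,0,0],"angular": [0,0,0]},{"xyz": [0,0,0],"angular": [0,0,0]},{"xyz": [0,0,0],"angular": [0,0,0]}], hand=0, grip_force=60)

```text
clock: 33.1
position: [0.3691, 0.3021, 0.0626]
ee_rot: [0.718, 0.696, 0.0, 0.0]
ft_force: [0.8, -4.9, 7.2]
grip_width: 0.106
grasp_force: 58.7
```

Call:
carry_out(motion=[{"xyz": [0,0.01,0],"angular": [0,0,0]},{"xyz": [0,0.025,0],"angular": [0,0,0]},{"xyz": [0,0.04,0],"angular": [0,0,0]},{"xyz": [0,0.055,0],"angular": [0,0,0]},{"xyz": [0,0.075,0],"angular": [0,0,0]},{"xyz": [0,0.095,0],"angular": [0,0,0]},{"xyz": [0,0.115,0],"angular": [0,0,0]},{"xyz": [0,0.13,0],"angular": [0,0,0]},{"xyz": [0,0.145,0],"angular": [0,0,0]},{"xyz": [0,0.155,0],"angular": [0,0,0]},{"xyz": [0,0.16,0],"angular": [0,0,0]},{"xyz": [0,0.16,0],"angular": [0,0,0]}])

```text
clock: 34.3
position: [0.5301, 0.2962, 0.0627]
ee_rot: [0.718, 0.696, 0.0, 0.001]
ft_force: [0.4, -6.4, 6.5]
grip_width: 0.107
grasp_force: 59.0
```

Call:
carry_out(motion=[{"xyz": [0,0.001,0],"angular": [0,0,0]},{"xyz": [0,0.003,0],"angular": [0,0,0]},{"xyz": [0,0.004,0],"angular": [0,0,0]},{"xyz": [0,0.004,0],"angular": [0,0,0]}])

```text
clock: 34.7
position: [0.5333, 0.2961, 0.0627]
ee_rot: [0.718, 0.696, 0.0, 0.001]
ft_force: [-0.8, -5.9, 6.4]
grip_width: 0.103
grasp_force: 59.0
```

Call:
carry_out(motion=[{"xyz": [0,0.001,0],"angular": [0,0,0]},{"xyz": [0,0.003,0],"angular": [0,0,0]},{"xyz": [0,0.004,0],"angular": [0,0,0]},{"xyz": [0,0.004,0],"angular": [0,0,0]}])

```text
clock: 35.1
position: [0.5373, 0.2959, 0.0627]
ee_rot: [0.718, 0.696, 0.0, 0.001]
ft_force: [-0.8, -7.6, 6.0]
grip_width: 0.106
grasp_force: 59.0
```

Call:
carry_out(motion=[{"xyz": [0,0.001,0],"angular": [0,0,0]},{"xyz": [0,0.003,0],"angular": [0,0,0]},{"xyz": [0,0.004,0],"angular": [0,0,0]},{"xyz": [0,0.004,0],"angular": [0,0,0]}])

```text
clock: 35.5
position: [0.5413, 0.2957, 0.0627]
ee_rot: [0.718, 0.696, -0.0, 0.001]
ft_force: [-0.4, -6.6, 6.2]
grip_width: 0.106
grasp_force: 59.0
```

Call:
carry_out(motion=[{"xyz": [0,0.001,0],"angular": [0,0,0]},{"xyz": [0,0.002,0],"angular": [0,0,0]},{"xyz": [0,0.003,0],"angular": [0,0,0]},{"xyz": [0,0.003,0],"angular": [0,0,0]}])

```text
clock: 35.9
position: [0.5429, 0.2957, 0.0627]
ee_rot: [0.718, 0.696, -0.001, -0.0]
ft_force: [-6.6, -7.8, 11.9]
grip_width: 0.105
grasp_force: 59.6
```

The drawer is against its shut stop. Release and retreat.

Call:
carry_out(motion=[{"xyz": [0,0,0],"angular": [0,0,0]},{"xyz": [0,0,0],"angular": [0,0,0]},{"xyz": [0,0,0],"angular": [0,0,0]},{"xyz": [0,0,0],"angular": [0,0,0]}], hand=0.25)

```text
clock: 36.3
position: [0.5434, 0.2977, 0.062]
ee_rot: [0.717, 0.697, 0.0, -0.0]
ft_force: [-0.7, 0.4, 1.8]
grip_width: 0.25
grasp_force: 0.9
```

Call:
carry_out(motion=[{"xyz": [0,0,-0.02],"angular": [0,0,0]},{"xyz": [0,0,-0.05],"angular": [0,0,0]},{"xyz": [0,0,-0.09],"angular": [0,0,0]},{"xyz": [0,0,-0.13],"angular": [0,0,0]},{"xyz": [0,-0.03,-0.15],"angular": [0,0,0]},{"xyz": [0,-0.07,-0.15],"angular": [0,0,0]},{"xyz": [0,-0.11,-0.15],"angular": [0,0,0]},{"xyz": [0,-0.13,-0.15],"angular": [0,0,0]},{"xyz": [0,-0.13,-0.15],"angular": [0,0,0]}])

```text
clock: 37.2
position: [0.4108, 0.3022, 0.2121]
ee_rot: [0.716, 0.698, 0.0, -0.001]
ft_force: [0.6, -0.4, -0.4]
grip_width: 0.249
grasp_force: 0.0
```

Run:
```python
from st import *
st(); c=snap('top','top9.png')
cv2.imwrite('pics/crop11.png',cv2.resize(c['img'][90:260,90:350,::-1],None,fx=3,fy=3,interpolation=cv2.INTER_CUBIC))
```

```text
t 37.2 pos [0.4108 0.3022 0.2121] yang -1.48 tilt 0.1 g 0.249 0.0 F [ 0.6 -0.4 -0.4]
```

View pics/crop11.png

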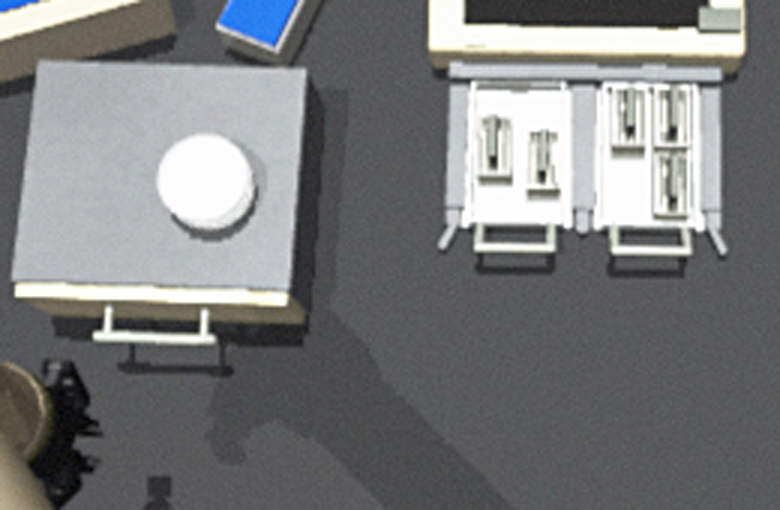

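The drawer is shut (handle at (155,338)). The tray is home level with the parked one (handles at (515,247) and (650,250)), with racks at (493,148) and (543,160). Handing in.

```bash
python3 -c "
from workcell import *
print(hand_in())"
```

```text
the job is handed in; nothing more can be done
None
```

I moved both racks in the drawer upright into the aluminium tray, slid the tray home against the stop in the empty left bay, shut the drawer and handed the job in; no verdict came back.

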